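Brake lever check on the scooter handlebar

TASK

Check both brakes of the class scooter's handlebar, the left lever (blue band, robot's left) first, then the right (red band): with the backs of your fingers press the lever in until it comes up firm against its stop, short of the grip, keep a firm but not forcing push on it for about a second, and let it spring fully back out before going on. Only push on the fronts of the levers: no pinching or hooking from behind, and do not touch the grips or disturb anything else on the desk. Finish with both levers out and your hand clear.

Things in the scene. Friction and masses are not known exactly. Their poses are not given: they have to be found in the camera images.
- handlebar: Scooter handlebar on a stand bolted to the desk. Origin on the desk below the bar's middle; bar level along body y, 480 mm long, centre line 200 mm up; body x points from the levers' side to the far side. A bell 72 mm to +y of the middle tops out 243 mm up. Base plate x -90 to 130, y +-80 mm. No loose thing near it is over 120 mm tall.
- lever_left (a joint): Angle (rad) of the black brake lever with the blue band, robot's left (+y). 0 = fully out, grows as pressed in. Swings level about an upright pivot 36 mm in front of the bar's centre line, 100 mm to +y of its middle. Stop at 0.30, then it gives only some 0.03 at 15 N. Spring: 3 N at the pad point to start, 6 N at the stop; 10 to 20 N is a firm press, over 30 N is forcing. Springs back to 0.
- pad_left (a point): Press point on the left blade's front face, half-way up, 200 mm above the desk; moves with the lever, 25 mm towards the bar by the stop. x axis square into the blade (the way to press), z up; free end to its +y. Blade 13 mm high, 9 mm thick, straight from 46 mm pivot-side to 38 mm free-end-side of here. Bar's centre line 75 mm behind at rest; room in front is clear.
- grip_left: Black rubber grip behind the left lever, 118 mm long, 31 mm in diameter (inner flange 40 mm), blue end plug. Origin at its inner end on the bar's centre line; its length runs to +y. With the lever at its stop about 25 mm stays open between blade and grip at the pad point. Not to be touched.
- lever_right (a joint): Angle (rad) of the black brake lever with the red band, robot's right (-y). 0 = fully out, grows as pressed in. Swings level about an upright pivot 36 mm in front of the bar's centre line, 100 mm to -y of its middle. Stop at 0.30, then it gives only some 0.03 at 15 N. Spring: 3 N at the pad point to start, 6 N at the stop; 10 to 20 N is a firm press, over 30 N is forcing. Springs back to 0.
- pad_right (a point): Press point on the right blade's front face, half-way up, 200 mm above the desk; moves with the lever, 25 mm towards the bar by the stop. x axis square into the blade (the way to press), z up; free end to its -y. Blade 13 mm high, 9 mm thick, straight from 46 mm pivot-side to 38 mm free-end-side of here. Bar's centre line 75 mm behind at rest; room in front is clear.
- grip_right: Black rubber grip behind the right lever, 118 mm long, 31 mm in diameter (inner flange 40 mm), red end plug. Origin at its inner end on the bar's centre line; its length runs to -y. With the lever at its stop about 25 mm stays open between blade and grip at the pad point. Not to be touched.
- screwdriver: Bystander: screwdriver lying on the desk in front of the stand, 190 mm long. Origin on the desk under it.
- hex_key: Bystander: dark L-shaped hex key lying on the desk in front of the stand, 100 mm by 30 mm, 6 mm thick. Origin on the desk.
- spare_grip: Bystander: spare black rubber grip standing on end behind the bar, 118 mm high, 40 mm across its foot. Origin at the centre of its underside.
- screw_jar: Bystander: clear jar with blue lid behind the bar, 65 mm high, 60 mm across. Origin at the centre of its underside.
- wheel: Bystander: small rubber-tyred kit wheel with blue hub, lying flat at the right, 64 mm across, 26 mm high. Origin at the centre of its underside.
- toy_robot: Bystander: small yellow and white wheeled kit robot at the left, 145 x 100 mm, 85 mm high. Origin on the desk under its middle.
- parts_tray: Bystander: white divided tray of small kit parts at the left, 200 x 140 mm, 50 mm high. Origin at the centre of its underside.

How it is judged:
On the way, in this order (a step that is already met when the one before it is completed fails the run):
1. the left lever is pressed in against its stop and kept there firmly (value of joint lever_left above 0.29 rad and contact force between the fingers and lever_left above 8 N), for 0.6 s.
2. the left lever is let fully back out (value of joint lever_left below 0.03 rad), for 0.1 s.
3. the right lever is pressed in against its stop and kept there firmly, the left one out (value of joint lever_right above 0.29 rad and contact force between the fingers and lever_right above 8 N and value of joint lever_left below 0.03 rad), for 0.6 s.
At the end, for the whole second after the job is handed in: Both levers back out (each within 0.03 rad of fully out) after each was pressed to its stop (over 0.29 rad, finger push over 8 N, for 0.6 s), left first; every loose thing within 15 mm of where it stood (value of joint each of lever_left, lever_right below 0.03 rad and distance of each of screwdriver, hex_key, spare_grip, screw_jar, wheel, toy_robot, parts_tray from where it was at the start of the episode below 0.015 m); the robot touches nothing.
It fails at once if a lever is pinched or hooked from behind instead of being pushed on its front (the grasp point between the fingers is over or past the blade while they touch it) ((contact force between the fingers and lever_left above 1 N and x of the grasp point in the frame of pad_left above 0.002 m) or (contact force between the fingers and lever_right above 1 N and x of the grasp point in the frame of pad_right above 0.002 m)).
It fails at once if a lever is forced (over 40 N) (contact force between any of the arm, the fingers and lever_left above 40 N or contact force between any of the arm, the fingers and lever_right above 40 N).
It fails at once if a grip is touched (contact force between any of the fingers, the arm and grip_left above 2 N or contact force between any of the fingers, the arm and grip_right above 2 N).
It fails at once if a thing on the desk is knocked, moved or lifted by more than 15 mm (distance of any of screwdriver, hex_key, spare_grip, screw_jar, wheel, toy_robot, parts_tray from where it was at the start of the episode above 0.015 m).
It also fails if it takes over 64 s, if anything falls off the work surface, if the arm or the gripper's body presses on something with over 40 N, if the wrist force passes 120 N, or if a joint passes its speed limit or range.

ROBOT

A 7-joint arm with a two-finger parallel gripper is mounted at the origin on the work surface. World frame = base frame: x ahead of the robot, y to its left, z up, the work surface at z = 0. Lengths are in m, angles in rad, forces in N, time in s.
With the tool pointing down it reaches from about 0.4 to 0.9 m from the base axis. Payload 5.6 kg.
Tool frame: the origin (TCP) lies midway between the tips of the shut fingers; the grasp point (between the pads) lies 19 mm behind it; y points along the fingers, z is the direction in which the jaws open and shut, and the axes are right-handed (so a half turn about y gives the same grasp; the last joint's range is limited). The gripper opens to 92 mm and grips with 3 to 60 N. Pads are 20 mm wide; open, the fingers measure 128 mm over their backs; the gripper's body (75 mm by 189 mm) begins 69 mm behind the grasp point.
Start: joints at [1.169, 0.468, -0.012, 1.603, 0.006, 1.071, -0.056], TCP at [0.228, -0.609, 0.215] pointing down, gripper open.
Joint ranges: [-2.53, 2.53], [-0.31, 2.02], [-1.57, 1.55], [0.28, 2.44], [-1.29, 4.43], [0.15, 1.84], [-2.92, 2.92]. Speed limits (rad/s): [2.57, 2.57, 3.14, 3.14, 3.14, 3.14, 3.14].

INTERFACE

Orientations are given as a 3x3 rotation matrix whose columns are the frame's x, y, z axes.
In Python, from station import env, effector, solver, viewer, workorder, search_frame, tip_of gives the robot as it stands. Calls block until the motion is done:
- env.reach(position, orientation): joint-space move of the TCP to a pose.
- env.movel(position, frame=None, rate=0.15): straight line of the TCP; frame=None keeps the orientation; rate is the mean speed in m/s.
- env.goto_joints(angles): joint-space move.
- effector.release() and effector.grasp(squeeze=None): open the fingers fully, or close them until they stop; squeeze is the grip in N (None keeps the last).
- env.pause(seconds).
- solver.inverse_kinematics(position, orientation): joint angles nearest the present ones, or None.
- env.sense(): the state.
- viewer.read_camera(name): name is "side" or "top"; returns (picture, depth): 480x640x3 uint8, red, green, blue; 480x640 float32, m along the optical axis (not along the pixel's ray), 0 where there is no reading.
- viewer.camera_info(name): a dict with "intrinsics" (3x3 intrinsics, pixels), "eye" and "rotation" of the camera in the world. Camera axes: x right, y up, looking along -z (the intrinsics and any distortion apply to the point x, -y, -z); pixel columns grow to the right and rows downward; lengths in m; the calibration is good to about 2 mm. A picture is of the moment at which its call begins. camera_info takes no time and is no camera call.
A pose or a line that the arm cannot do raises env.PlanningError and nothing moves.
- workorder.finish_job(): hands the job in, once; it reports no verdict.
Trained networks look in the newest picture that a camera, given by its name, has taken for a name from the list of things; names that differ only in an ending like _2 or _b are one class to them, and where a whole thing is asked for, a point or a joint stands for the part that bears it (a point fixed in the world has none). Each returns a list of dicts, best first, with "score" (0 to 1); they miss things now and then, are a little off and sometimes report something else, mostly with a low value. They report only what shows in the picture. A call takes as long as a camera call.
- search_frame(camera, name): "at" ([x, y, z] in m, in world coordinates, good to about 4 mm: the middle of the surface that is visible of it).
- tip_of(camera, name): "at" ([x, y, z] in m, in world coordinates, good to about 4 mm: a listed point, or the origin of a listed thing).
The state is a dict: "t": time; "joint_positions": joint angles; "joint_velocities": joint speeds; "tau": joint torques, N m; "ee_pos": TCP position; "tcp_rot": TCP orientation; "wrist_force": force on the tool from outside, world axes, zero at the start; "moment": the same for the moment, N m; "gripper_width": finger opening in m.
Only numpy, scipy, OpenCV 4.12 (cv2) and the standard library are available. Lean on these libraries where they do the work, as an engineer would, in place of code of your own. Each camera call takes 0.05 s, during which the arm holds its last target.

## Working session

There is one attempt and no reset: what is moved stays moved. The work goes in short steps, each a Python script; the robot and the scene stay as the last script left them, time stands still between calls to the robot, and variables do not carry over. Pictures are saved under pics/ and viewed, and the job is handed in when it is done.

```bash
ls; mkdir -p pics; python3 - <<'E'
from station import env, effector, solver, viewer, workorder, search_frame, tip_of
import cv2, numpy as np
s=env.sense(); print({k:np.round(v,3).tolist() for k,v in s.items()})
for c in ("top","side"):
    p,d=viewer.read_camera(c); cv2.imwrite(f"pics/{c}0.png",p[:,:,::-1]); np.save(f"pics/{c}0d.npy",d)
    print(c,viewer.camera_info(c))
    for n in ("pad_left","pad_right","handlebar","grip_left","grip_right"):
        print(n,[(np.round(r["at"],3).tolist(),round(r["score"],2)) for r in tip_of(c,n)][:3])
E
```

```text
pics
{'t': 0.0, 'joint_positions': [1.169, 0.468, -0.012, 1.604, 0.006, 1.071, -0.056], 'joint_velocities': [0.0, 0.002, 0.001, -0.001, -0.0, -0.001, -0.001], 'tau': [0.0, -52.056, -0.013, -24.375, -0.057, 0.017, 0.0], 'ee_pos': [0.228, -0.608, 0.214], 'tcp_rot': [[-0.936, -0.001, 0.351], [-0.351, 0.002, -0.936], [0.0, -1.0, -0.002]], 'wrist_force': [0.708, 0.245, 0.247], 'moment': [-0.012, 0.033, -0.006], 'gripper_width': 0.092}
top {'intrinsics': array([[504.16567321,   0.        , 322.08504579],
       [  0.        , 504.16567321, 235.19930909],
       [  0.        ,   0.        ,   1.        ]]), 'eye': array([0.46519862, 0.01717223, 1.33229266]), 'rotation': array([[-0.02338342,  0.99593094, -0.08703321],
       [-0.99968764, -0.02252547,  0.01082696],
       [ 0.00882244,  0.0872592 ,  0.99614657]])}
pad_left [([0.536, 0.244, 0.198], 0.63)]
pad_right [([0.704, 0.242, -0.001], 0.69)]
handlebar [([0.6, 0.055, 0.0], 0.68)]
grip_left [([0.603, 0.182, 0.204], 0.83)]
grip_right []
side {'intrinsics': array([[581.07972799,   0.        , 311.82736889],
       [  0.        , 581.07972799, 237.72906464],
       [  0.        ,   0.        ,   1.        ]]), 'eye': array([0.28618619, 1.24932036, 1.23056324]), 'rotation': array([[-0.97123998,  0.15784671, -0.17826193],
       [-0.2380307 , -0.62526366,  0.74322724],
       [ 0.00585527,  0.76428383,  0.64485343]])}
pad_left [([0.535, 0.243, 0.2], 0.7), ([0.413, 0.491, -0.001], 0.32)]
pad_right [([0.515, -0.117, 0.2], 0.6)]
handlebar [([0.6, 0.058, -0.0], 0.75)]
grip_left [([0.603, 0.182, 0.198], 0.82)]
grip_right [([0.594, -0.06, 0.202], 0.68)]
```

View pics/top0.png

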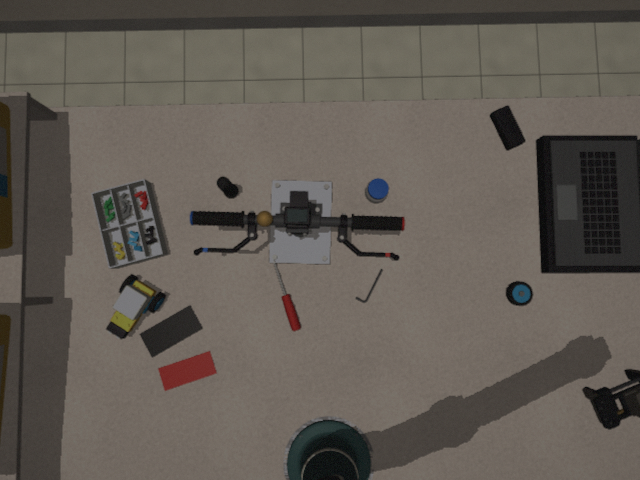

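View pics/side0.png

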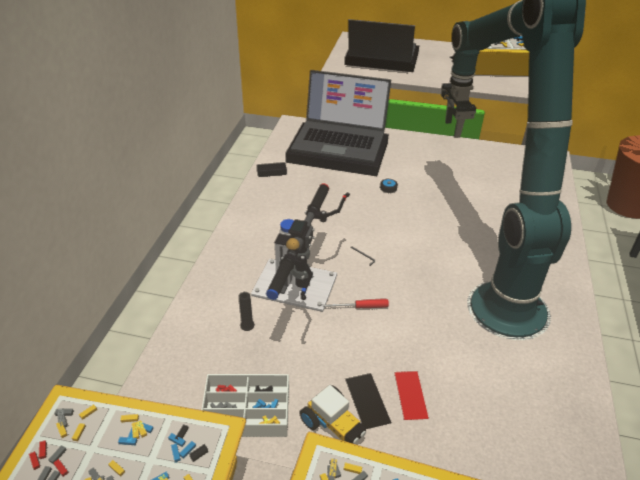

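The top view shows the left blade at about (200-235, 250) px and the right at about (360-395, 255). The bar runs from (192,217) to (404,222), and the front is clear apart from the low screwdriver and hex key. Next I'll measure the bar line and blades from the depth images.

```bash
cat > h.py <<'E'
import numpy as np
from station import env, effector, solver, viewer, workorder, search_frame, tip_of
def cloud(cam,d):
    i=viewer.camera_info(cam);K=i["intrinsics"];v,u=np.indices(d.shape)
    p=np.stack([(u-K[0,2])/K[0,0]*d,-(v-K[1,2])/K[1,1]*d,-d],-1)
    return p@i["rotation"].T+i["eye"]
E
python3 - <<'E'
from h import *
import cv2
for c in ("top","side"):
    d=np.load(f"pics/{c}0d.npy"); P=cloud(c,d); 
    m=(d>0)&(P[...,2]>.17)&(P[...,2]<.26)&(abs(P[...,0]-.56)<.13)&(P[...,1]>-.25)&(P[...,1]<.36)
    Q=P[m]; print(c,len(Q))
    im=np.zeros((480,640,3),np.uint8)
    x=((Q[:,0]-.45)*2000+50).astype(int); y=((.35-Q[:,1])*1000+20).astype(int)
    np.save(f"pics/{c}Q.npy",Q)
    for lo in np.arange(-.22,.34,.02):
        s=Q[(Q[:,1]>=lo)&(Q[:,1]<lo+.02)]
        if len(s)<3: continue
        b=s[s[:,0]>.565]; l=s[s[:,0]<=.555]
        f=lambda a:(len(a),np.round(a[:,0].min(),3),np.round(np.median(a[:,0]),3),np.round(a[:,0].max(),3),np.round(np.median(a[:,2]),3)) if len(a) else 0
        print(round(lo,2),"bar",f(b),"lev",f(l))
E
python3 - <<'E'
import cv2
a=cv2.imread('pics/top0.png')[160:300,170:430]
cv2.imwrite('pics/crop.png',cv2.resize(a,None,fx=3,fy=3,interpolation=cv2.INTER_CUBIC))
E
```

```text
top 4309
-0.18 bar (123, np.float64(0.571), np.float64(0.584), np.float64(0.601), np.float64(0.213)) lev (13, np.float64(0.504), np.float64(0.511), np.float64(0.515), np.float64(0.204))
-0.16 bar (127, np.float64(0.571), np.float64(0.586), np.float64(0.604), np.float64(0.212)) lev (47, np.float64(0.504), np.float64(0.514), np.float64(0.52), np.float64(0.205))
-0.14 bar (123, np.float64(0.572), np.float64(0.587), np.float64(0.605), np.float64(0.213)) lev (35, np.float64(0.514), np.float64(0.516), np.float64(0.521), np.float64(0.206))
-0.12 bar (126, np.float64(0.573), np.float64(0.588), np.float64(0.605), np.float64(0.212)) lev (36, np.float64(0.514), np.float64(0.518), np.float64(0.521), np.float64(0.205))
-0.1 bar (125, np.float64(0.575), np.float64(0.59), np.float64(0.605), np.float64(0.213)) lev (41, np.float64(0.515), np.float64(0.519), np.float64(0.524), np.float64(0.205))
-0.08 bar (131, np.float64(0.572), np.float64(0.59), np.float64(0.61), np.float64(0.213)) lev (56, np.float64(0.517), np.float64(0.527), np.float64(0.54), np.float64(0.205))
-0.06 bar (142, np.float64(0.565), 
[... 5316 characters left out ...]
lev (22, np.float64(0.536), np.float64(0.539), np.float64(0.545), np.float64(0.207))
0.24 bar (74, np.float64(0.596), np.float64(0.61), np.float64(0.63), np.float64(0.214)) lev (27, np.float64(0.537), np.float64(0.541), np.float64(0.546), np.float64(0.207))
0.26 bar (76, np.float64(0.598), np.float64(0.609), np.float64(0.629), np.float64(0.214)) lev (27, np.float64(0.538), np.float64(0.543), np.float64(0.548), np.float64(0.208))
0.28 bar (130, np.float64(0.598), np.float64(0.613), np.float64(0.63), np.float64(0.211)) lev (32, np.float64(0.533), np.float64(0.539), np.float64(0.548), np.float64(0.205))
0.3 bar (30, np.float64(0.6), np.float64(0.613), np.float64(0.626), np.float64(0.204)) lev 0
```

View pics/crop.png

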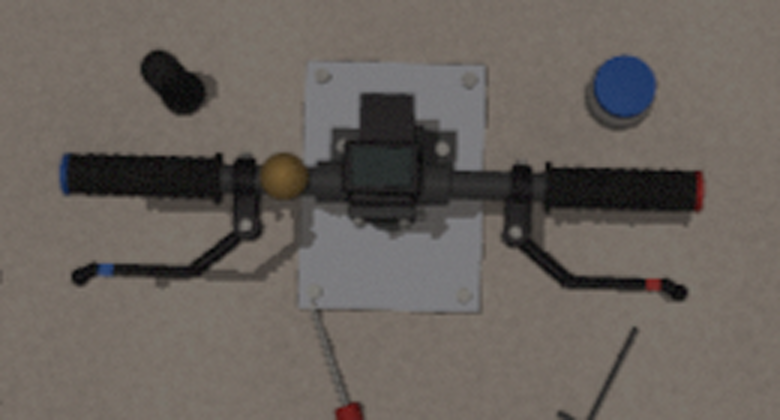

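Both cameras agree:

| Item | Measured |
|---|---|
| Bar yaw | about -0.045 rad |
| Left pad | about (0.533, 0.243) |
| Right pad | about (0.516, -0.127) |

The tops of the blades read 0.206, as expected. Next I'll shut the fingers and go to the left lever by a high route.

```bash
cat >> h.py <<'E'
YAW=-0.045; Z=0.185; HALF=0.018
PAD={"L":np.array([.533,.243]),"R":np.array([.516,-.127])}
def rz(a): return np.array([[np.cos(a),-np.sin(a)],[np.sin(a),np.cos(a)]])
FLIP=1
def frame(yaw):
    z=FLIP*np.array([np.cos(yaw),np.sin(yaw),0]); y=np.array([0,0,-1.]); return np.stack([np.cross(y,z),y,z],1)
def pose(side,th,back=0.,z=Z):
    s=1 if side=="L" else -1
    rel=np.array([-.039,.085*s]); piv=PAD[side]-rz(YAW)@rel
    pad=piv+rz(YAW-s*th)@rel; yaw=YAW-s*th
    p=pad-(HALF+back)*np.array([np.cos(yaw),np.sin(yaw)])
    return np.array([p[0],p[1],z]),frame(yaw)
def F(side,th,f0):
    s=1 if side=="L" else -1; a=YAW-s*th
    f=np.array(env.sense()["wrist_force"])-f0; return float(-(f[0]*np.cos(a)+f[1]*np.sin(a))),f
E
python3 - <<'E'
from h import *
import h
for fl in (1,-1):
    h.FLIP=fl
    for s in "LR":
        for th,b,z in((0,.03,.40),(0,.03,Z),(.33,0,Z)):
            q=solver.inverse_kinematics(*pose(s,th,b,z)); print(fl,s,th,z,None if q is None else np.round(q,2))
E
```

```text
1 L 0 0.4 [ 0.47  0.52 -1.43  1.56  0.51  1.51 -1.02]
1 L 0 0.185 [ 0.27  0.57 -1.06  1.85  0.56  1.07 -1.05]
1 L 0.33 0.185 [ 0.25  0.69 -1.08  1.7   0.66  1.16 -1.39]
1 R 0 0.4 [ 0.71  0.08 -0.55  1.71  0.04  1.37  0.11]
1 R 0 0.185 [ 0.65  0.28 -0.53  2.    0.18  0.91 -0.02]
1 R 0.33 0.185 [ 0.67  0.4  -0.59  1.86  0.27  0.96  0.25]
-1 L 0 0.4 [ 0.43  0.43 -1.3   1.56  0.42  1.47  2.21]
-1 L 0 0.185 [ 0.39  0.75 -1.32  1.84  0.78  1.2   1.91]
-1 L 0.33 0.185 [ 0.34  0.87 -1.33  1.7   0.87  1.3   1.6 ]
-1 R 0 0.4 None
-1 R 0 0.185 [-0.85  0.54  1.37  2.08 -0.62  1.04 -2.35]
-1 R 0.33 0.185 [ 0.2   0.33 -0.    1.89  0.    0.93 -2.66]
```

```bash
python3 - <<'E'
from h import *
effector.grasp(10)
s=env.sense(); p=np.array(s["ee_pos"]); 
env.movel([p[0]*.9,p[1]*.9,.42],rate=.3)
q=np.array(env.sense()["joint_positions"]); print(np.round(q,2)); q[0]=-.45; q[2]=0; env.goto_joints(q)
s=env.sense(); print(s["t"],np.round(s["ee_pos"],3),s["gripper_width"])
for k,(th,b,z) in enumerate(((0,.04,.40),(0,.03,Z),(.33,0,Z))):
    qq=solver.inverse_kinematics(*pose("L",th,b,z)); print(None if qq is None else np.round(qq,2))
E
```

```text
[ 1.16  0.23 -0.01  1.48  0.    1.43 -0.06]
5.7583 [0.541 0.222 0.418] 0.00042195792532485655
[-0.55  0.14  0.01  1.63 -0.    1.37 -0.58]
[-0.54  0.32  0.01  1.89 -0.    0.92 -0.57]
[-0.54  0.42  0.06  1.75 -0.03  0.97 -0.84]
```

```bash
python3 - <<'E'
from h import *
import cv2
env.reach(*pose("L",0,.04,.40))
p,R=pose("L",0,.03); env.movel(p,frame=R,rate=.15)
s=env.sense(); print(s["t"],np.round(s["ee_pos"],4),p.round(4),np.round(s["wrist_force"],2))
for c in ("top","side"):
    im,d=viewer.read_camera(c); cv2.imwrite(f"pics/{c}1.png",im[:,:,::-1])
    u,v,w,h=(170,150,200,150) if c=="top" else (200,150,240,180)
    cv2.imwrite(f"pics/{c}1c.png",cv2.resize(im[v:v+h,u:u+w,::-1],None,fx=3,fy=3,interpolation=cv2.INTER_CUBIC))
E
```

```text
7.9083 [0.4855 0.2454 0.1858] [0.485  0.2452 0.185 ] [ 0.43 -0.55  0.02]
```

View pics/side1c.png

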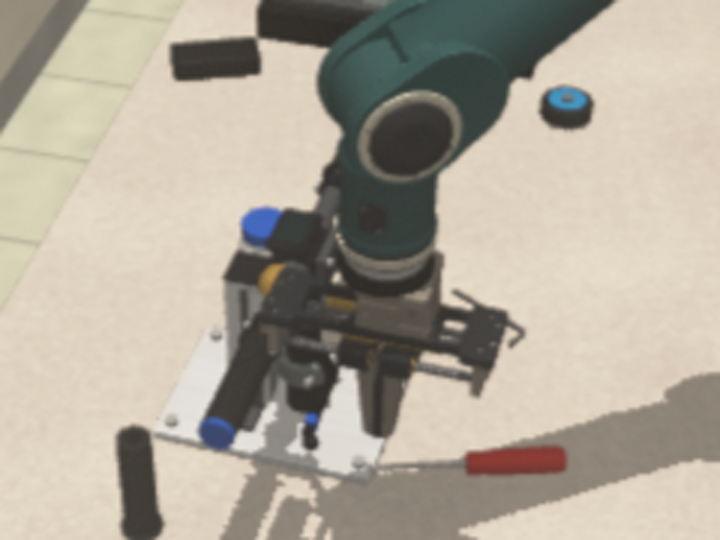

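View pics/top1c.png

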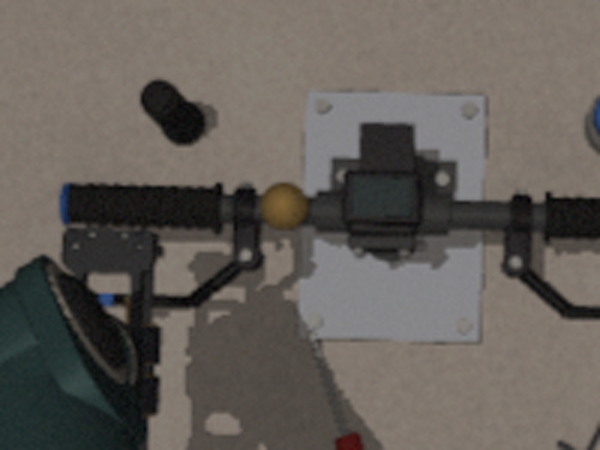

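The side view shows the shut fingers in front of the left blade and the gripper body above the bar. There is a gap between finger and blade at about (350,420) in the crop. The top view shows the hand over the blade's mid-section, short of the blue band at (105,300). Next, press under force control.

```bash
cat > press.py <<'E'
from h import *
import sys
def press(side):
    s=1 if side=="L" else -1
    env.pause(.2); f0=np.mean([env.sense()["wrist_force"] for _ in range(3)],0); t0=env.sense()["t"]
    def go(th,b,rate):
        p,R=pose(side,th,b); env.movel(p,frame=R,rate=rate)
        f,v=F(side,th,f0); st=env.sense()
        rel=np.array(st["ee_pos"])-p
        print(f"t{st['t']:.2f} th{th:.3f} b{b:.3f} F{f:.1f} v{v.round(1)} err{(rel*1e3).round(1)}"); return f
    ok=True; go(0,.008,.08)
    th=0.
    for th in (0,.06,.12,.18,.23,.26):
        f=go(th,0,.04)
        if f>11 or f<-2: ok=False;break
    while ok and th<.42:
        th+=.006; f=go(th,0,.03)
        if f>12.5: break
    print("holding",th,f)
    if ok and f>10:
        for _ in range(6):
            env.pause(.2); print(round(F(side,th,f0)[0],1),end=" ")
        print()
    for b in (.18,0): go(b if th>b else th,.0,.06)
    go(0,.03,.08); env.pause(.3); print(F(side,0,f0))
press(sys.argv[1])
E
python3 press.py L
```

```text
t8.63 th0.000 b0.008 F-0.2 v[0.2 0.8 0.6] err[ 0.2 -0.2 -0.3]
t8.98 th0.000 b0.000 F-1.6 v[ 1.6 -0.4  0.9] err[ 0.1 -0.  -0. ]
t9.28 th0.060 b0.000 F0.9 v[-1.  -0.8  1.5] err[-0.8 -0.3 -0.2]
t9.58 th0.120 b0.000 F2.8 v[-2.9 -0.3  1.1] err[-0.7 -0.1 -0.2]
t9.88 th0.180 b0.000 F3.0 v[-3.1 -0.1  1.4] err[-0.6  0.1 -0.2]
t10.16 th0.230 b0.000 F5.0 v[-5.3 -0.3  0. ] err[-0.6  0.2 -0.2]
t10.41 th0.260 b0.000 F4.0 v[-3.7  1.5  0.2] err[-0.4  0.2 -0.1]
t10.66 th0.266 b0.000 F3.8 v[-3.4  1.7 -1.4] err[-0.3  0.3 -0.1]
t10.91 th0.272 b0.000 F4.0 v[-3.6  1.8 -1.1] err[-0.2  0.3 -0.1]
t11.16 th0.278 b0.000 F4.7 v[-4.2  2.4 -0.3] err[-0.2  0.3 -0. ]
t11.41 th0.284 b0.000 F4.0 v[-3.7  1.6 -0.6] err[-0.2  0.3 -0.1]
t11.66 th0.290 b0.000 F4.4 v[-3.9  2.1 -1. ] err[-0.2  0.3 -0.1]
t11.91 th0.296 b0.000 F3.9 v[-3.4  2.1 -1.1] err[-0.2  0.3 -0.1]
t12.16 th0.302 b0.000 F4.6 v[-4.1  2.1 -0.8] err[-0.2  0.3 -0.1]
t12.41 th0.308 b0.000 F5.3 v[-4.6  2.9 -1.1] err[-0.2  0.3 -0.1]
t12.66 th0.314 b0.000 F5.5 v[-5.   2.3 -1.2] err[-0.3  0.3 -0.1]
t12.91 th0.320 b0.000 F5.3 v[-5.1  1.6 -1.4] err[-0.2  0.3 -0.1]
t
[... 165 characters left out ...]
.2  0.6] err[-0.8  0.3 -0.1]
t13.91 th0.344 b0.000 F6.6 v[-6.7  1.1  1.9] err[-1.3  0.3 -0.1]
t14.16 th0.350 b0.000 F9.0 v[-9.1  1.6  1.3] err[-1.9  0.3 -0.2]
t14.41 th0.356 b0.000 F9.8 v[-10.    1.5   4.1] err[-2.4  0.3 -0.2]
t14.66 th0.362 b0.000 F10.6 v[-11.2   0.6   4.4] err[-3.   0.3 -0.2]
t14.91 th0.368 b0.000 F12.6 v[-13.3   1.    5.7] err[-3.6  0.3 -0.2]
holding 0.3680000000000001 12.564378823216723
12.3 12.5 12.6 12.3 12.7 12.2 
t16.57 th0.180 b0.000 F3.8 v[-3.4  2.2 -1.2] err[-0.1  0.1 -0. ]
t17.03 th0.000 b0.000 F-0.6 v[0.6 0.4 1.2] err[ 2.  -0.6  0.8]
t17.56 th0.000 b0.030 F-0.8 v[ 0.8 -0.1  0.8] err[0.1 0.2 0.3]
(-0.16593877702905396, array([0.17997104, 0.30788335, 0.23826321]))
```

The force trace shows a clear stop: spring force of about 4 to 6 N, then a steep rise, then a 1.2 s hold at about 12.5 N. Next I'll back off, rise, cross over in front and set up on the right lever.

```bash
python3 - <<'E'
from h import *
import cv2
p,R=pose("L",0,.06,.185); env.movel(p,rate=.15)
p[2]=.36; env.movel(p,rate=.25)
q=np.array(env.sense()["joint_positions"]); 
env.reach(*pose("R",0,.06,.36))
s=env.sense(); print(s["t"],np.round(s["joint_positions"],2))
im,d=viewer.read_camera("top"); cv2.imwrite("pics/top2.png",im[:,:,::-1]); P=cloud("top",d)
m=(d>0)&(P[...,2]>.19)&(P[...,2]<.215)&(P[...,0]<.56)&(P[...,0]>.5)&(P[...,1]>.2)&(P[...,1]<.27); print("left blade x",np.median(P[m][:,0]),m.sum())
p,R=pose("R",0,.03); env.movel([p[0]-.03,p[1],p[2]],frame=R,rate=.15); env.movel(p,frame=R,rate=.15)
s=env.sense(); print(s["t"],np.round(s["ee_pos"],4),p.round(4),np.round(s["wrist_force"],2),np.round(s["joint_positions"],2))
for c in ("top","side"):
    im,d=viewer.read_camera(c); cv2.imwrite(f"pics/{c}3.png",im[:,:,::-1])
    u,v,w,h=(190,170,240,160) if c=="top" else (230,120,240,180)
    cv2.imwrite(f"pics/{c}3c.png",cv2.resize(im[v:v+h,u:u+w,::-1],None,fx=3,fy=3,interpolation=cv2.INTER_CUBIC))
E
```

```text
20.4417 [-0.15 -0.02  0.35  1.88  0.01  1.28  0.15]
left blade x 0.5356211344360494 140
22.1583 [ 0.4682 -0.1249  0.1852] [ 0.468  -0.1248  0.185 ] [-0.41  0.34 -1.11] [-0.12  0.22  0.35  2.05 -0.1   0.89  0.25]
```

View pics/side3c.png

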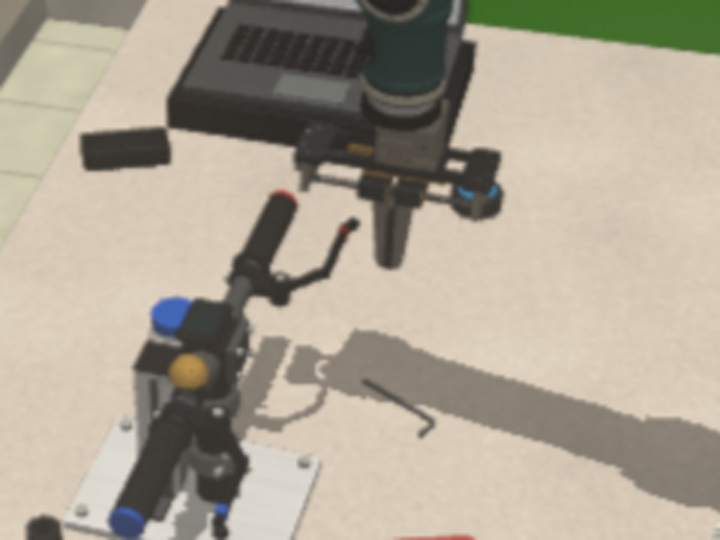

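View pics/top3c.png

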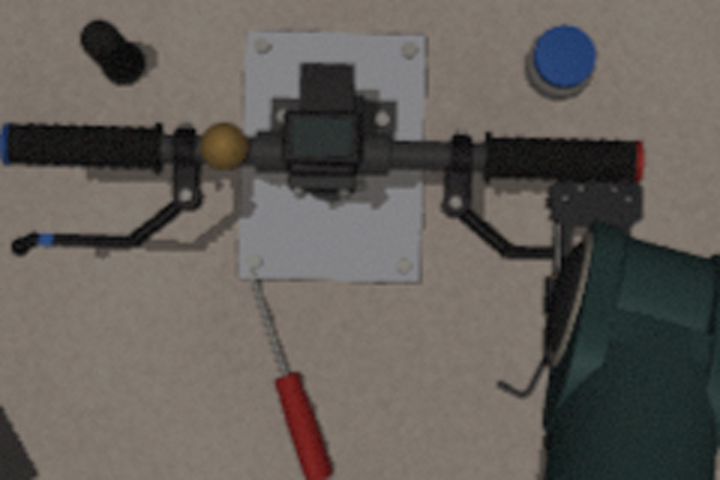

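The left lever is back out: its blade is straight at (40-135, 240), with x = 0.536 as before. The fingers stand at (390,230) in the side crop, in front of the right blade. Nothing else has moved. Next, press the right lever.

```bash
python3 press.py R
```

```text
t22.88 th0.000 b0.008 F0.4 v[-0.3  0.7 -0.7] err[-0.1 -0.  -0.3]
t23.23 th0.000 b0.000 F-0.3 v[ 0.3  0.  -0.3] err[ 0.1 -0.  -0. ]
t23.53 th0.060 b0.000 F2.5 v[-2.5  1.4  0.9] err[-0.7  0.3 -0.2]
t23.83 th0.120 b0.000 F2.5 v[-2.5  0.7  0.8] err[-0.6  0.2 -0.2]
t24.13 th0.180 b0.000 F3.6 v[-3.8  1.1  0.8] err[-0.5  0.2 -0.2]
t24.41 th0.230 b0.000 F2.0 v[-2.3  1.7  1.1] err[-0.4  0.2 -0.2]
t24.66 th0.260 b0.000 F3.6 v[-4.1  1.9  0.8] err[-0.4  0.1 -0.1]
t24.91 th0.266 b0.000 F2.8 v[-3.2  1.3 -0.3] err[-0.2  0.1 -0.1]
t25.16 th0.272 b0.000 F3.3 v[-3.8  1.8 -0.1] err[-0.1  0.1 -0.1]
t25.41 th0.278 b0.000 F2.5 v[-3.   1.9 -0.3] err[-0.1  0.  -0.1]
t25.66 th0.284 b0.000 F2.8 v[-3.1  0.9 -0.2] err[ 0.  0. -0.]
t25.91 th0.290 b0.000 F3.1 v[-3.5  1.1 -1. ] err[-0. -0. -0.]
t26.16 th0.296 b0.000 F3.6 v[-3.9  0.5 -0.8] err[-0. -0. -0.]
t26.41 th0.302 b0.000 F3.6 v[-4.   0.9 -0. ] err[-0. -0. -0.]
t26.66 th0.308 b0.000 F3.5 v[-4.2  2.1 -0.5] err[-0. -0. -0.]
t26.91 th0.314 b0.000 F3.6 v[-4.3  1.9 -1.1] err[ 0. -0. -0.]
t27.16 th0.320 b0.000 F3.2 v[-3.9  2.1 -0.5] err[ 0.  0. -0.]
t27.41 th0.326 
[... 406 characters left out ...]
] err[-1.3  0.2 -0.1]
t29.16 th0.368 b0.000 F7.7 v[-9.1  2.9  3.4] err[-1.8  0.2 -0.2]
t29.41 th0.374 b0.000 F9.2 v[-10.6   2.5   4.2] err[-2.4  0.3 -0.2]
t29.66 th0.380 b0.000 F10.8 v[-12.6   3.1   5.2] err[-2.9  0.4 -0.3]
t29.91 th0.386 b0.000 F11.5 v[-13.4   3.4   6.9] err[-3.5  0.4 -0.3]
t30.16 th0.392 b0.000 F13.6 v[-15.7   3.5   7.2] err[-4.   0.5 -0.3]
holding 0.3920000000000001 13.570106576212241
14.1 13.7 13.7 13.0 13.6 14.6 
t31.87 th0.180 b0.000 F2.5 v[-2.7  1.5 -2.3] err[ 0.5 -0.3  0.2]
t32.33 th0.000 b0.000 F-0.1 v[ 0.1  1.  -0.5] err[ 1.8 -0.4  0.8]
t32.85 th0.000 b0.030 F-0.4 v[0.4 0.1 0. ] err[ 0.4 -0.1  0.3]
(0.634280762104074, array([-0.64502008, -0.22421657, -0.01547465]))
```

```bash
python3 - <<'E'
from h import *
import cv2
p,R=pose("R",0,.07,.185); env.movel(p,rate=.15)
p[2]=.36; env.movel(p,rate=.25); env.movel([.36,p[1]-.1,.38],rate=.25); env.pause(.5)
im,d=viewer.read_camera("top"); cv2.imwrite("pics/top4.png",im[:,:,::-1]); P=cloud("top",d); P0=cloud("top",np.load("pics/top0d.npy"))
for n,(a,b) in {"L":(.21,.27),"R":(-.13,-.09)}.items():
    for Q in (P0,P):
        m=(Q[...,2]>.19)&(Q[...,2]<.215)&(Q[...,0]<.56)&(Q[...,0]>.49)&(Q[...,1]>a)&(Q[...,1]<b); print(n,m.sum(),np.round(np.median(Q[m][:,0]),4))
s=env.sense(); print(s["t"],np.round(s["ee_pos"],3),np.round(s["wrist_force"],1))
E
```

```text
L 117 0.5358
L 117 0.5357
R 75 0.5184
R 74 0.5182
35.6083 [ 0.36  -0.223  0.38 ] [-0.9  0.1  0. ]
```

View pics/top4.png

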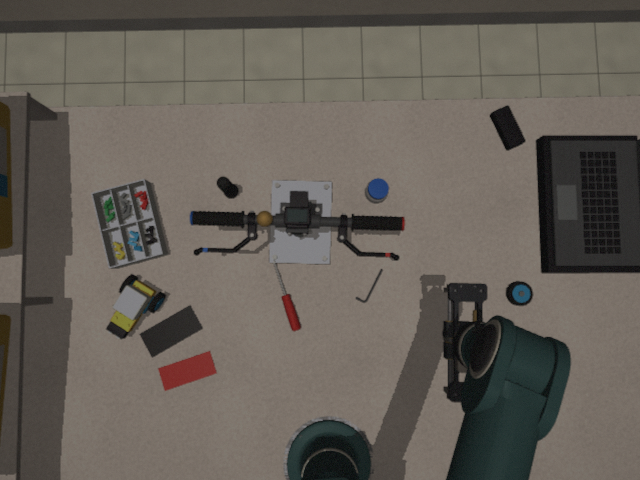

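Both levers are out, at (222,250) and (375,254). Every loose thing is where it started, and the hand is clear at (465,340).

```bash
python3 -c "
from station import workorder; print(workorder.finish_job())"
```

```text
the job is handed in; nothing more can be done
None
```

I checked both brakes, left lever first and then right, pushing only on the fronts of the blades with the backs of the shut fingers. The job is handed in; no verdict is reported.

| Lever | Push held against the stop | Hold time |
|---|---|---|
| Left | about 12.5 N | 1.2 s |
| Right | about 13 to 14.5 N | 1.2 s |

- **Stops:** I judged each stop by the sharp rise in wrist force, because the lever angles cannot be read directly. The rise came at a commanded angle of 0.34 rad on the left and 0.35 on the right, not 0.30. I put that down to a few millimetres of error in where I placed the pads and the finger surface.
- **Levers out:** Depth images at the end put both blades within 0.2 mm of where they started. The left one was also confirmed out before I pressed the right.
- **Desk and hand:** In the last top picture nothing on the desk had visibly moved. The hand was clear, and the wrist force was under 1 N. The clock read 35.6 s.

No check failed.

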